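Check the slow cooker's lid clips before it is carried out

TASK

The slow cooker is about to be carried to the table, and nobody knows whether both lid clips really caught. Take the lid by its bar handle and tug it firmly upward; a clip that gives must be pressed home until it snaps, and the lid tugged again, until both clips hold against one firm tug. Never pull the lid up off the pot by more than a finger's width, leave the bowl, mug and soy sauce bottle where they stand, and let go at the end with the lid flat on its rim and both clips caught.

Things in the scene. Friction and masses are not known exactly. Their poses are not given: they have to be found in the camera images.
- cooker: round steel slow cooker, heavy, it does not slide: 216 mm across, rim 139 mm above the worktop; origin at the centre of its underside, z up, its dial on the -x side, the clips on its +y and -y ends
- lid: loose steel lid, 215 mm across, 0.32 to 0.48 kg, lying on the rim: origin at its centre, 139 mm above the cooker's origin when seated, axes as the cooker's; dome 35 mm high. Its ears at +y and -y, 118 mm out, are held by the clips. A caught clip lets its end rise 1 to 3 mm under a firm tug (15 to 20 N in all); where none has caught, that end lifts freely under the lid's weight
- bail_bar (a point): middle of the black bar of the lid's swinging carry handle: a round bar 14 mm thick along the lid's x, 62 mm free between its wire arms, about 74 mm above the lid's origin and 40 mm over the dome. It stands up by friction, leaning at most 0.12 rad to either clip (it stays over if knocked), and swings about the lid's x axis on lugs 34 mm below the bar
- clip_left: clip on the cooker's +y end; origin at the cooker's origin, y outward. A 36 mm wide grey lever stands on a pivot 95 mm up and 120 mm out, and leans outward by 0 to 0.25 rad (stiff enough to stay); its sprung steel hook snaps over the bead of the lid's ear when the lever is pressed inward at its top, to its stop; it snaps over at about 8 to 12 N. Snapped, it pulls the lid down with about 3 N. One not caught leans only a few degrees more
- clip_right: the same clip on the cooker's -y end; origin at the cooker's origin, its y pointing outward (the cooker's -y)
- clip_left_pad (a point): fixed point: where the outer face of the left clip's ribbed thumb pad stands when the clip is home, 137 mm out and 142 mm above the worktop; y points outward. The pad spans 36 mm across and 127 to 153 mm in height; below it only the clip itself down to 88 mm and the side grip, 147 mm out, top 75 mm up. A leaning lever's pad stands up to 12 mm farther out
- clip_right_pad (a point): the same point of the right clip; y points outward
- rice_bowl: white china bowl, 115 mm across, 52 mm high, origin under its middle; a bystander
- mug: striped mug, 86 x 120 x 90 mm, origin under its middle; a bystander
- soy_sauce: soy sauce bottle, 57 mm across, 211 mm high, origin under its middle; a bystander

How it is judged:
By the outcome, as a careful person would: the job done as asked, in the order asked, and still so for the second after the job is handed in, with the robot touching nothing.
It also fails if it takes over 72 s, if anything falls off the work surface, if the arm or the gripper's body presses on something with over 40 N, if the wrist force passes 120 N, or if a joint passes its speed limit or range.

ROBOT

A 6-joint arm with a two-finger parallel gripper is mounted at the origin on a cart in front of the work surface, level with it; the furniture and walls round the work are solid. World frame = base frame: x ahead of the robot, y to its left, z up, the work surface at z = 0. Lengths are in mm, angles in rad, forces in N, time in s.
With the tool pointing down it reaches from about 350 to 925 mm from the base axis. Payload 6.4 kg.
Tool frame: the origin (TCP) lies midway between the tips of the shut fingers; the grasp point (between the pads) lies 19 mm behind it; x points along the fingers, y is the direction in which the jaws open and shut, and the axes are right-handed (so a half turn about x gives the same grasp; the last joint's range is limited). The gripper opens to 85 mm and grips with 20 to 120 N. Pads are 22 mm wide; open, the fingers measure 114 mm over their backs; the gripper's body (76 mm by 85 mm) begins 54 mm behind the grasp point. The pads swing forward as they close: fully open they stand 13 mm farther back than shut.
Start: joints at [1.01, 0.245, 1.558, -0, 1.339, -0.174], TCP at [245.196, 601.991, 231.29] pointing down, gripper open.
Joint ranges: [-3.13, 3.13], [-1.02, 2.26], [0.13, 2.54], [-0.95, 4.09], [0.21, 2.88], [-2.74, 2.74]. Speed limits (rad/s): [2.57, 2.57, 3.14, 3.14, 3.14, 3.14].

INTERFACE

Orientations are given as a 3x3 rotation matrix whose columns are the frame's x, y, z axes.
In Python, from workcell import status, vision, job gives the robot as it stands. The module is installed in compiled form; this text tells all that it offers.
- The arm moves only by the shell command python3 -m pendant 'ROWS' [OPENING]. ROWS is text: rows parted by semicolons, each of 6 numbers parted by spaces: the shift along the tool's x, y, z in mm, then the turn, a rotation vector about the tool's x, y, z in rad. In form: dx dy dz rx ry rz; .... A call has 1 to 8 rows; each row is the pose to reach, as a shift and turn from the pose commanded when the call began, along the tool's axes at that moment; what a row does not reach only later rows make up. A row lasts 1/12 s, in which the tool goes at most 41.7 mm and 7.16 degrees, less where a joint would pass 70% of its speed; a pose out of reach is approached as far as the arm can. A call with a gripper value outside its range is refused whole. OPENING is the opening, from -1 (shut) to 1 (fully open), set as the call begins (- or left out, the last holds). The fingers move at their own pace and stop on an object; the grip force is fixed at half the most. Time passes only in rows, so rows that repeat a pose let the fingers close. It gives the time, the measured TCP pose, the force and the opening at its end, in the units of the state.
- status.get_state(): the state, without advancing time (a new reading comes with each control period).
- vision.capture(name): name is "scene" or "top" or "wrist"; returns (picture, depth): 420x560x3 uint8, blue, green, red; 420x560 float32, mm along the optical axis (not along the pixel's ray), 0 where there is no reading.
- vision.calibration(name): a dict with "camera_matrix" (3x3 intrinsics, pixels), "world_to_cam" (4x4, takes a point from world to camera coordinates); the wrist camera has in their place "tool_from_camera" (4x4, takes a point from camera to tool coordinates, whose origin is the TCP and whose axes are the tool frame's). Camera axes: x right, y down, z forward; pixel columns grow to the right and rows downward; lengths in mm; the calibration is good to about 2 mm. The wrist camera is an equidistant fisheye: a pixel r from the principal point sees the ray r / f radians off the axis. A picture is of the moment at which its call begins: read the wrist's pose just before it. calibration takes no time and is no camera call.
- job.finish_job(): hands the job in, once; it reports no verdict.
The state is a dict: "time_s": time; "qpos": joint angles; "joint_velocities": joint speeds; "tau": joint torques, N m; "ee_pos": TCP position; "eef_rot": TCP orientation; "wrist_force": force on the tool from outside, world axes, zero at the start; "moment": the same for the moment, N m; "finger_gap": finger opening in mm.
Only numpy, scipy, OpenCV 4.12 (cv2) and the standard library are available. Lean on these libraries where they do the work, as an engineer would, in place of code of your own. Each camera call takes 0.05 s, during which the arm holds its last target.

## Working session

There is one attempt and no reset: what is moved stays moved. The work goes in short steps, Python scripts to look and compute and a shell command to move; the robot and the scene stay as the last step left them, time stands still between calls to the robot, and variables do not carry over. Pictures are saved under pics/ and viewed, and the job is handed in when it is done.

```bash
mkdir -p pics; cat > h.py <<'E'
import numpy as np, cv2
from workcell import status, vision, job
def snap(name, fn):
    s=status.get_state(); p,d=vision.capture(name)
    cv2.imwrite('pics/'+fn+'.png',p); np.savez('pics/'+fn+'.npz',p=p,d=d,pos=s['ee_pos'],rot=s['eef_rot'])
    return s,p,d
def cloud(name,d):
    c=vision.calibration(name);K=np.array(c['camera_matrix']);T=np.linalg.inv(np.array(c['world_to_cam']))
    v,u=np.mgrid[:d.shape[0],:d.shape[1]]
    P=np.stack([(u-K[0,2])/K[0,0]*d,(v-K[1,2])/K[1,1]*d,d],-1)
    W=P@T[:3,:3].T+T[:3,3]; W[d==0]=np.nan
    return W
E
python3 - <<'E'
from h import *
print(status.get_state())
for n in ('scene','top'): snap(n,n+'0')
print(vision.calibration('scene'),vision.calibration('top'),vision.calibration('wrist'))
E
```

```text
{'time_s': 0.0, 'qpos': array([ 1.00990285e+00,  2.45821800e-01,  1.55897124e+00,  1.42969260e-05,
        1.33868647e+00, -1.74065944e-01]), 'joint_velocities': array([ 0.00136792,  0.00054893, -0.00083733, -0.00085811, -0.0007709 ,
        0.0016488 ]), 'tau': array([-7.72458898e-04, -4.29495656e+01, -3.26132655e+01, -1.83568645e-04,
        5.35658095e-03, -2.54161398e-05]), 'ee_pos': array([244.89588553, 601.52407634, 230.19836141]), 'eef_rot': array([[-1.01548389e-03,  3.77254381e-01,  9.26109119e-01],
       [-1.59035480e-03,  9.26107816e-01, -3.77255594e-01],
       [-9.99998220e-01, -1.85593906e-03, -3.40479249e-04]]), 'wrist_force': array([0.50302593, 0.53274586, 0.5259405 ]), 'moment': array([ 0.01185488,  0.00890507, -0.00554465]), 'finger_gap': 85.14482747904776}
{'camera_matrix': array([[407.68286381,   0.        , 287.12860399],
       [  0.        , 407.68286381, 201.88469998],
       [  0.        ,   0.        ,   1.        ]]), 'world_to_cam': array([[ 5.49910708e-01, -8.35212848e-01, -4.20840657e-03,
        -2.95064719e+02],
       [-4.58955176e-01, -2.97962257e-01
[... 582 characters left out ...]
 [ 4.63178664e-01,  2.04648953e-01, -8.62313360e-01,
         1.30599636e+03],
       [ 0.00000000e+00,  0.00000000e+00,  0.00000000e+00,
         1.00000000e+00]])} {'camera_matrix': array([[325.1922621 ,   0.        , 278.74511514],
       [  0.        , 325.1922621 , 205.66058837],
       [  0.        ,   0.        ,   1.        ]]), 'tool_from_camera': array([[ 5.43685208e-04, -3.01853661e-01,  9.53354117e-01,
        -1.41087098e+02],
       [ 9.99999517e-01, -6.16292912e-04, -7.65418855e-04,
         6.17477990e-01],
       [ 8.18589869e-04,  9.53354073e-01,  3.01853180e-01,
        -7.63384326e+01],
       [ 0.00000000e+00,  0.00000000e+00,  0.00000000e+00,
         1.00000000e+00]])}
```

View pics/scene0.png

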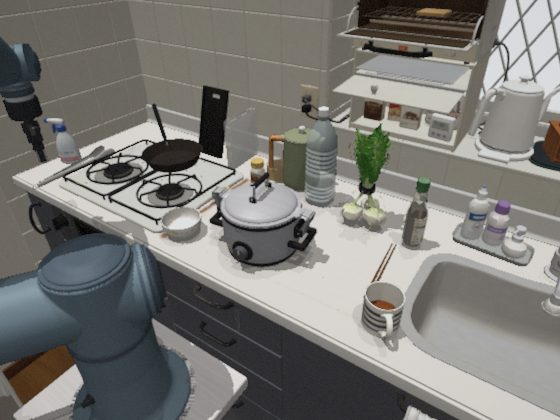

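View pics/top0.png

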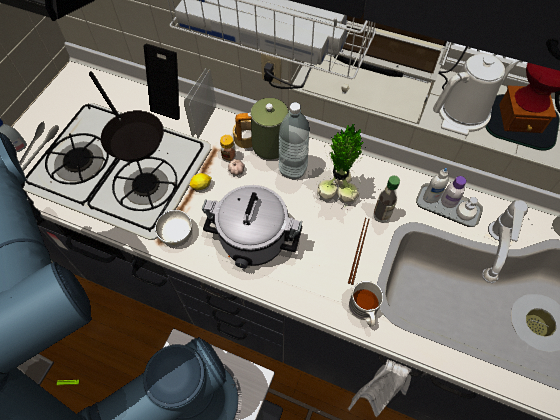

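The scene view shows the cooker at about (262,220), dial at (240,250), one clip at (304,237) and the other near (215,207). The bail bar is at about (260,190). The bowl is at (182,222), close to the left clip, the mug at (382,308), and the soy sauce at (416,220).

```bash
python3 - <<'E'
from h import *
from scipy.optimize import least_squares
for n,box in (('scene',(170,320,200,330)),('top',(170,275,195,310))):
    z=np.load(f'pics/{n}0.npz');d=z['d'];W=cloud(n,d)
    S=W[box[0]:box[1],box[2]:box[3]].reshape(-1,3);S=S[~np.isnan(S[:,0])]
    # dome sphere fit: points z 140..176
    A=S[(S[:,2]>146)&(S[:,2]<172)]
    # sphere cap: rim r107.5, h 35 
    R=(107.5**2+35**2)/70
    def f(p): return np.hypot(np.hypot(A[:,0]-p[0],A[:,1]-p[1]),A[:,2]-p[2])-p[3]
    r=least_squares(f,[np.median(A[:,0]),np.median(A[:,1]),0,R],loss='soft_l1',f_scale=2)
    print(n,len(A),r.x,np.median(abs(r.fun)))
    B=S[S[:,2]>195]; print('bar',len(B),B.mean(0),B.min(0),B.max(0))
    if len(B)>5:
        B2=B[B[:,2]>203]; c=B2.mean(0);u,s,vt=np.linalg.svd(B2-c);print(c,s,vt[0],np.percentile((B2-c)@vt[0],[1,99]))
    p=z['p'][box[0]-20:box[1]+10,box[2]-10:box[3]+10]; cv2.imwrite(f'pics/{n}c.png',cv2.resize(p,None,fx=4.4,fy=4.4,interpolation=cv2.INTER_CUBIC)[:600,:800])
E
```

```text
scene 2277 [510.15326381  64.63300206 -70.58465598 245.60323101] 1.4788629417539312
bar 136 [498.12143627  55.20845755 215.68860315] [463.91501973  45.43040299 195.10087829] [541.18825646  68.76605176 223.06206972]
[497.85257719  54.83291464 217.48284848] [254.42830469  46.39180661  33.44678677] [-0.99119461 -0.11720685 -0.06161003] [-41.19789157  34.03153529]
top 2916 [505.87699556  63.5981995  -89.79573731 262.30766068] 2.1948089251624197
bar 122 [499.83525294  58.32580332 217.66059107] [463.41668893  48.42202308 198.55231519] [542.3249613   69.17255988 226.41949754]
[500.70281025  58.38080895 218.10298589] [244.3173745   41.1596975   37.15250227] [-0.99092916 -0.12369583 -0.05252372] [-39.65413499  35.54172272]
```

View pics/scenec.png

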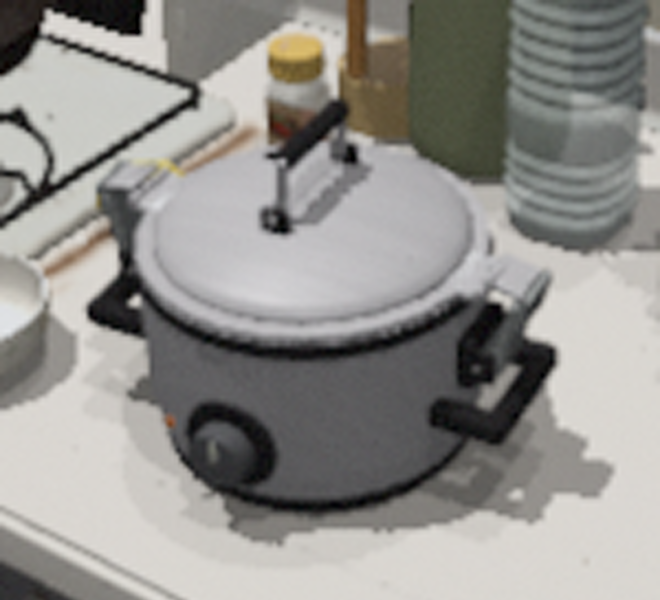

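View pics/topc.png

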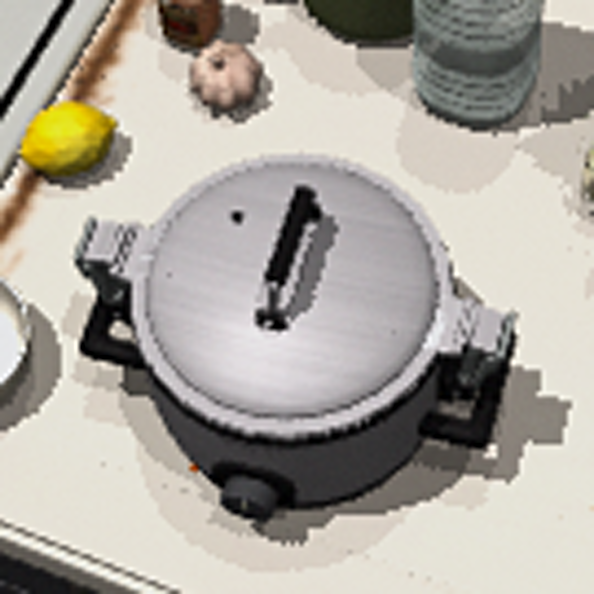

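The crops show both levers upright at the cooker ends. The left one (upper left) is near the bowl, and the right lever seems to lean outward a little. The bail bar stands roughly upright. Next I measure the clips and rim.

```bash
python3 - <<'E'
from h import *
from scipy.optimize import least_squares
for n,box in (('scene',(150,330,190,340)),('top',(150,300,180,320))):
    z=np.load(f'pics/{n}0.npz');d=z['d'];W=cloud(n,d)
    S=W[box[0]:box[1],box[2]:box[3]].reshape(-1,3);S=S[~np.isnan(S[:,0])]
    # body cylinder side: z 90..120 facing camera
    c0=np.array([507,64.]);r=np.hypot(*(S[:,:2]-c0).T)
    A=S[(S[:,2]>85)&(S[:,2]<120)&(r>95)&(r<118)]
    q=least_squares(lambda p:np.hypot(A[:,0]-p[0],A[:,1]-p[1])-p[2],[507,64,108],loss='soft_l1',f_scale=1.5).x
    q2=least_squares(lambda p:np.hypot(A[:,0]-p[0],A[:,1]-p[1])-107.,[507,64],loss='soft_l1',f_scale=1.5).x
    print(n,'cyl',len(A),q,q2)
    A=S[(S[:,2]>136)&(S[:,2]<144)&(r>95)&(r<118)]
    q=least_squares(lambda p:np.hypot(A[:,0]-p[0],A[:,1]-p[1])-p[2],[507,64,108],loss='soft_l1',f_scale=1.5).x
    print(n,'rim',len(A),q)
    ct=np.arctan2(S[:,1]-64,S[:,0]-507)
    for sg in (1,-1):
        m=(r>114)&(r<155)&(abs(np.sin(ct-0.12)*sg-1)<0.15)&(S[:,2]>80)&(S[:,2]<162)
        C=S[m]; print(sg,len(C))
        for lo,hi in ((148,162),(135,148),(120,135),(100,120),(80,100)):
            k=C[(C[:,2]>lo)&(C[:,2]<hi)]
            if len(k)>3: print(lo,hi,len(k),k.mean(0).round(1),np.hypot(*(k[:,:2]-c0).T).min().round(1),np.hypot(*(k[:,:2]-c0).T).max().round(1))
E
```

```text
scene cyl 832 [507.41920013  62.81049051 108.96984258] [505.47368806  61.64835692]
scene rim 271 [505.00818638  62.14182719 107.09804259]
1 206
148 162 78 [486.2 189.5 152. ] 114.0 147.6
135 148 40 [476.5 192.7 142.3] 114.1 147.2
120 135 30 [475.7 193.5 127.5] 128.7 142.4
100 120 45 [474.4 187.9 110.7] 119.3 135.0
80 100 13 [465.  181.9  93.6] 120.1 131.6
-1 350
148 162 105 [521.1 -70.3 151.4] 117.9 151.8
135 148 48 [514.3 -73.2 143.7] 114.1 152.8
120 135 25 [512.3 -79.9 129.5] 136.2 149.1
100 120 118 [513.8 -59.6 108.1] 114.8 141.2
80 100 54 [503.3 -61.9  92.5] 114.1 136.5
top cyl 373 [510.00862161  65.83606697 112.65969632] [504.27835656  62.89318367]
top rim 413 [503.62486099  63.48821774 104.87780053]
1 219
148 162 82 [486.5 191.6 151.6] 114.7 146.5
135 148 55 [482.  190.8 144.6] 114.2 148.8
120 135 16 [472.6 193.5 127.4] 129.8 142.1
100 120 47 [471.6 183.8 108.3] 114.0 137.9
80 100 19 [465.8 181.2  91.1] 115.2 141.4
-1 249
148 162 88 [521.1 -66.5 151.4] 116.0 151.3
135 148 58 [518.3 -68.8 145. ] 114.0 149.6
120 135 12 [507.  -75.1 127. ] 134.1 145.8
100 120 67 [508.  -59.5 106.6] 114.1 139.6
80 100 24 [502.7 -61.4  92.3] 114.2 148.4
```

```bash
python3 -m pendant '-8 -25 28 -0.064 0 0; -16 -51 55 -0.129 0 0; -24 -76 83 -0.193 0 0; -32 -102 110 -0.257 0 0; -40 -127 138 -0.322 0 0; -48 -153 165 -0.386 0 0; -54 -178 193 -0.45 0 0; -60 -204 221 -0.515 0 0'; python3 -c "
from h import *
s=status.get_state();print(s['ee_pos'],s['eef_rot'],s['qpos'])
R=s['eef_rot'];print(R.T@(np.array([505-6,62.5-5,291])-s['ee_pos']))"
```

```text
time_s: 0.77
ee_pos: [373.1, 328.0, 291.4]
eef_rot: [[-0.0, -0.132, 0.991], [-0.0, 0.991, 0.132], [-1.0, -0.0, -0.0]]
wrist_force: [1.0, -0.0, 1.1]
finger_gap: 85.4
[373.08842739 328.04998856 291.35142313] [[-8.86090591e-05 -1.31535597e-01  9.91311444e-01]
 [-2.23507644e-05  9.91311448e-01  1.31535596e-01]
 [-9.99999996e-01 -1.05013231e-05 -9.07790958e-05]] [ 4.92601822e-01 -1.69783759e-01  1.87478656e+00  2.24128893e-05
  1.43667850e+00 -1.21011538e+00]
[   0.34631323 -284.76115108   89.23066081]
```

```bash
python3 -m pendant '0 -36 11 0 0 0; 0 -71 22 0 0 0; 0 -107 33 0 0 0; 0 -142 45 0 0 0; 0 -178 56 0 0 0; 0 -214 67 0 0 0; 0 -249 78 0 0 0; 0 -285 89 0 0 0'; python3 -m pendant '0 0 0 0 0 0;0 0 0 0 0 0'; python3 -c "
from h import *
s,p,d=snap('wrist','w1')
print(s['ee_pos'],s['eef_rot'],s['qpos'],s['wrist_force'])
snap('scene','s1')"
```

```text
time_s: 1.43
ee_pos: [497.8, 56.6, 291.0]
eef_rot: [[-0.0, -0.128, 0.992], [0.0, 0.992, 0.128], [-1.0, 0.0, -0.0]]
wrist_force: [1.7, -0.4, 0.4]
finger_gap: 85.5
time_s: 1.6
ee_pos: [497.8, 56.9, 290.7]
eef_rot: [[-0.001, -0.124, 0.992], [0.0, 0.992, 0.124], [-1.0, 0.001, -0.001]]
wrist_force: [-0.1, 1.1, -0.1]
finger_gap: 85.7
[497.77740738  56.94144945 290.69876981] [[-1.37529762e-03 -1.24402066e-01  9.92230938e-01]
 [ 3.91156209e-04  9.92231734e-01  1.24402708e-01]
 [-9.99998978e-01  5.59208040e-04 -1.31595330e-03]] [-1.12901477e-01 -1.57617606e-01  1.86529829e+00  2.35883697e-04
  1.43532258e+00 -1.80845541e+00] [-0.13784189  1.13447628 -0.05712636]
```

View pics/w1.png

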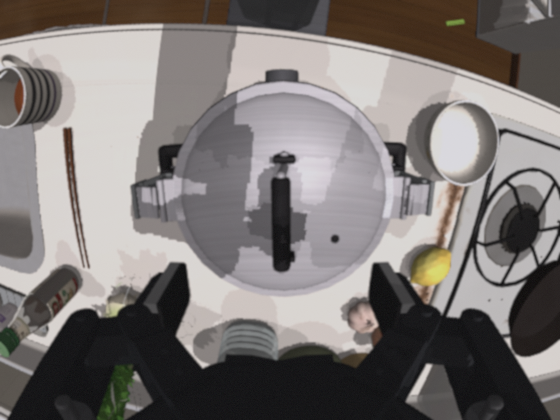

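View pics/s1.png

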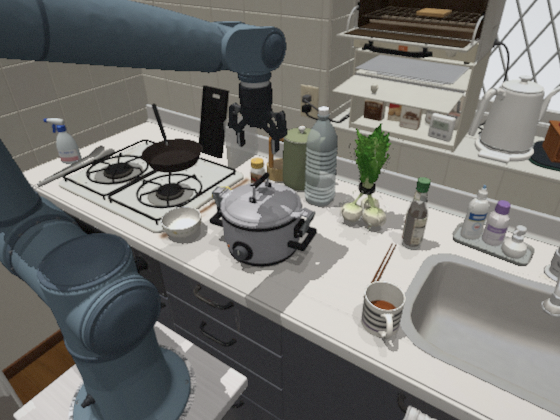

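The wrist view shows the bar from (281,178) to (281,268), with the lid centre near (285,187), the right-clip pad at (150,200) and the left-clip pad at (418,197). The fingers are open, clear of everything. Next I measure from this frame.

```bash
cat >> h.py <<'E'
def wcloud(fn):
    z=np.load(f'pics/{fn}.npz');d=z['d'];c=vision.calibration('wrist');K=c['camera_matrix'];T=c['tool_from_camera']
    v,u=np.mgrid[:d.shape[0],:d.shape[1]]
    a=(u-K[0,2])/K[0,0];b=(v-K[1,2])/K[1,1];r=np.hypot(a,b)+1e-9
    s=np.tan(np.minimum(r,1.5))/r
    P=np.stack([a*s*d,b*s*d,d],-1)
    t=P@T[:3,:3].T+T[:3,3]
    W=t@z['rot'].T+z['pos']; W[d==0]=np.nan
    return W
E
python3 - <<'E'
from h import *
from scipy.optimize import least_squares
W=wcloud('w1')
B=W[165:275,265:300].reshape(-1,3);B=B[B[:,2]>212]
c=B.mean(0);u,s,vt=np.linalg.svd(B-c);print('bar',len(B),c,vt[0],B.min(0),B.max(0))
S=W[60:305,120:450].reshape(-1,3);S=S[~np.isnan(S[:,0])]
r=np.hypot(S[:,0]-505,S[:,1]-62.5)
A=S[(S[:,2]>133)&(S[:,2]<145)&(r>96)&(r<116)]
# outer edge: bin by angle and take max radius
th=np.arctan2(A[:,1]-62.5,A[:,0]-505)
E=[]
for k in np.arange(-np.pi,np.pi,.05):
    m=(th>k)&(th<k+.05)&(abs(abs(np.sin(th-.128))-1)>.08)
    if m.sum()>3: q=A[m];E.append(q[np.argmax(np.hypot(q[:,0]-505,q[:,1]-62.5))])
E=np.array(E);print('rim',len(E),least_squares(lambda p:np.hypot(E[:,0]-p[0],E[:,1]-p[1])-p[2],[505,62,108],loss='soft_l1').x,E[:,2].mean())
for nm,b in (('L',(175,220,385,440)),('R',(170,225,125,185))):
    C=W[b[0]:b[1],b[2]:b[3]].reshape(-1,3);C=C[C[:,2]>145]
    out=(C[:,:2]-[505,62.5])@np.array([-.128,.992]);
    al=(C[:,:2]-[505,62.5])@np.array([.992,.128])
    m=abs(out)>113;print(nm,m.sum(),np.percentile(out[m],[1,50,99]),np.percentile(al[m],[1,50,99]),np.percentile(C[m,2],[50,99]))
E
```

```text
bar 1809 [502.53165651  58.82650403 216.62640704] [0.9906777  0.13594564 0.00874542] [466.74510881  48.29231454 212.0038301 ] [544.735558    70.45056613 219.91883834]
rim 95 [504.53867881  62.29755934 107.62859773] 138.34868776549717
L 978 [114.78757104 128.67183395 147.29376934] [-19.0091443   -0.89732259  17.65371244] [148.33305087 152.48539403]
R 1007 [-149.19848279 -128.97771942 -115.04175107] [-17.89485728   0.52556393  19.90132508] [147.7799065 152.4144513]
```

```bash
python3 -m pendant '16 0.5 4 0 0 0; 34 1.2 7.4 -0.01 0 0; 52 1.2 7.4 -0.01 0 0; 70 1.2 7.4 -0.01 0 0; 84 1.2 7.4 -0.01 0 0; 92 1.2 7.4 -0.01 0 0; 97 1.2 7.4 -0.01 0 0; 97 1.2 7.4 -0.01 0 0';python3 -m pendant '0 0 0 0 0 0;0 0 0 0 0 0;0 0 0 0 0 0'; python3 -c "
from h import *
s,p,d=snap('wrist','w2');snap('scene','s2')
print(s['ee_pos'],s['qpos'],s['wrist_force'])"
```

```text
time_s: 2.37
ee_pos: [504.1, 61.4, 193.5]
eef_rot: [[-0.001, -0.139, 0.99], [0.0, 0.99, 0.139], [-1.0, 0.0, -0.001]]
wrist_force: [-1.0, 0.1, 0.9]
finger_gap: 84.9
time_s: 2.62
ee_pos: [505.4, 60.6, 195.4]
eef_rot: [[0.002, -0.138, 0.99], [-0.0, 0.99, 0.138], [-1.0, -0.0, 0.002]]
wrist_force: [0.8, 0.2, -0.3]
finger_gap: 85.4
[505.42455305  60.59445384 195.42018528] [-1.03737917e-01 -5.37822200e-02  1.94710071e+00  2.65654622e-05
  1.24626686e+00 -1.81291875e+00] [ 0.79006031  0.2084108  -0.31596194]
```

View pics/w2.png

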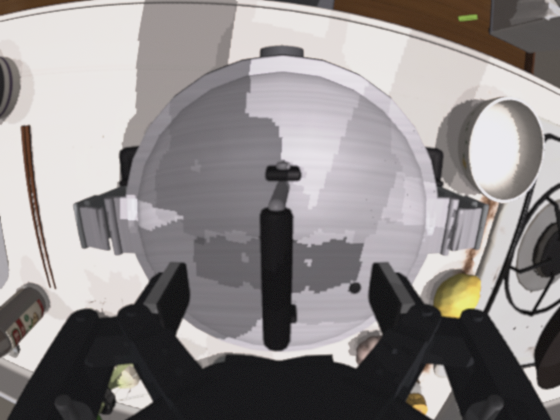

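The bar, at x about 276, lies midway between the fingers at about 175 and 382. I close on it.

```bash
python3 -m pendant '0 0 0 0 0 0;0 0 0 0 0 0;0 0 0 0 0 0;0 0 0 0 0 0;0 0 0 0 0 0;0 0 0 0 0 0;0 0 0 0 0 0;0 0 0 0 0 0' -1;python3 -m pendant '0 0 0 0 0 0;0 0 0 0 0 0;0 0 0 0 0 0;0 0 0 0 0 0'; python3 -c "
from h import *
s,p,d=snap('wrist','w3');snap('scene','s3');snap('top','t3')
print(s['ee_pos'],s['wrist_force'],s['moment'],s['finger_gap'])"
```

```text
time_s: 3.38
ee_pos: [504.9, 60.5, 194.4]
eef_rot: [[0.0, -0.138, 0.99], [-0.0, 0.99, 0.138], [-1.0, -0.0, 0.0]]
wrist_force: [-0.2, -0.3, 1.8]
finger_gap: 12.3
time_s: 3.72
ee_pos: [504.9, 60.5, 194.4]
eef_rot: [[0.0, -0.138, 0.99], [-0.0, 0.99, 0.138], [-1.0, -0.0, 0.0]]
wrist_force: [-0.1, -0.9, 1.5]
finger_gap: 12.1
[504.9013275   60.50026674 194.44733386] [-0.0957854  -0.88603042  1.52590971] [-0.02376156  0.00365002  0.02512064] 12.114224110438146
```

View pics/w3.png

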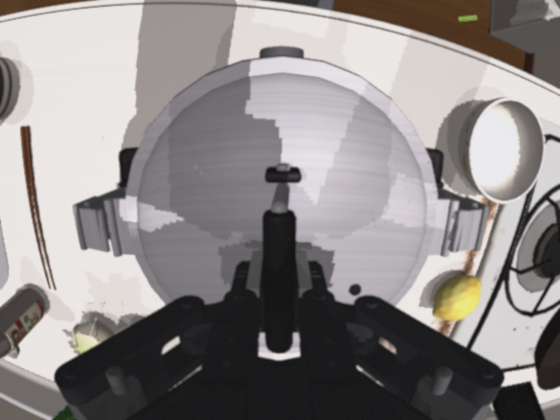

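The bar is between the pads with a 12 mm gap. I tug in small steps.

```bash
for i in 1; do python3 -m pendant '-1 0 0 0 0 0;-1 0 0 0 0 0;-1 0 0 0 0 0'; python3 -m pendant '-1 0 0 0 0 0;-1 0 0 0 0 0;-1 0 0 0 0 0';  python3 -m pendant '-1 0 0 0 0 0;-1 0 0 0 0 0;-1 0 0 0 0 0'; done | grep -v eef; python3 -c "
from h import *
print(status.get_state()['moment'])"
```

```text
time_s: 4.12
ee_pos: [504.2, 60.7, 194.5]
wrist_force: [-0.6, 0.7, -2.6]
finger_gap: 11.5
time_s: 4.37
ee_pos: [504.5, 60.6, 195.9]
wrist_force: [-0.3, 0.3, -4.2]
finger_gap: 11.9
time_s: 4.62
ee_pos: [504.7, 60.6, 197.1]
wrist_force: [0.1, 1.2, -4.7]
finger_gap: 12.0
[-0.00283976  0.03408058 -0.04246024]
```

```bash
(python3 -m pendant '-1 0 0 0 0 0;-1 0 0 0 0 0;-1 0 0 0 0 0'; python3 -m pendant '-1 0 0 0 0 0;-1 0 0 0 0 0;-1 0 0 0 0 0') | grep -v eef; python3 -c "
from h import *
s,p,d=snap('wrist','w4');snap('scene','s4');snap('top','t4')
print(s['ee_pos'],s['wrist_force'],s['moment'])
a=np.load('pics/w3.npz');b=np.load('pics/w4.npz')
for n in ('scene','top'):
    f={'scene':('s3','s4'),'top':('t3','t4')}[n]
    A=cloud(n,np.load(f'pics/{f[0]}.npz')['d']);B=cloud(n,np.load(f'pics/{f[1]}.npz')['d'])
    o=(A[...,:2]-[504.5,62.3])@np.array([-.134,.991]);al=(A[...,:2]-[504.5,62.3])@np.array([.991,.134]);dz=B[...,2]-A[...,2]
    for lo in range(-110,110,20):
        m=(o>lo)&(o<lo+20)&(np.hypot(o,al)<108)&(A[...,2]>134)&(A[...,2]<178)&(abs(dz)<15)
        if m.sum()>5: print(n,lo+10,m.sum(),np.median(dz[m]).round(2),np.mean(dz[m]).round(2))
"
```

```text
time_s: 4.87
ee_pos: [504.9, 60.6, 198.4]
wrist_force: [0.6, 0.4, -4.5]
finger_gap: 11.8
time_s: 5.12
ee_pos: [505.0, 60.6, 199.5]
wrist_force: [-0.9, 0.4, -3.9]
finger_gap: 11.8
[504.95243957  60.58087752 199.53036557] [-0.93219864  0.37432733 -3.85240226] [ 0.00263242  0.01495037 -0.03038407]
scene -100 182 4.36 3.61
scene -80 336 4.24 4.01
scene -60 386 4.36 4.24
scene -40 391 4.28 4.12
scene -20 379 4.21 4.13
scene 0 317 3.88 3.73
scene 20 246 3.46 3.3
scene 40 230 3.52 3.33
scene 60 194 3.97 3.73
scene 80 118 4.29 4.35
scene 100 46 3.39 4.66
top -100 155 6.02 5.49
top -80 320 5.97 5.67
top -60 390 5.55 5.58
top -40 383 4.39 4.81
top -20 329 4.56 4.29
top 0 227 4.19 3.93
top 20 257 3.78 3.89
top 40 282 3.92 3.82
top 60 259 3.37 3.48
top 80 199 3.2 3.54
top 100 68 3.56 3.03
```

View pics/w4.png

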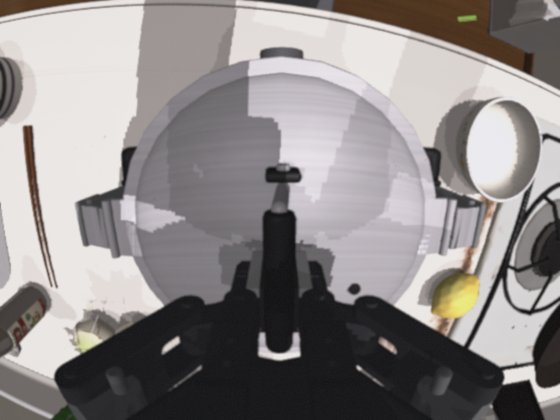

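```bash
python3 - <<'E'
from h import *
def prof(W):
    o=(W[...,:2]-[504.5,62.3])@np.array([-.134,.991]);al=(W[...,:2]-[504.5,62.3])@np.array([.991,.134])
    return o,al
for n,f in (('w','w2 w3 w4'),('scene','scene0 s3 s4'),('top','top0 t3 t4')):
    for g in f.split():
        W=wcloud(g) if n=='w' else cloud(n,np.load(f'pics/{g}.npz')['d'])
        o,al=prof(W);r=np.hypot(o,al)
        out=[]
        for a,b in ((-108,-95),(-95,-75),(-75,-50),(50,75),(75,95),(95,108)):
            m=(o>a)&(o<b)&(r<104 if n!='w' else r<107)&(abs(al)<45)&(W[...,2]>132)&(W[...,2]<182)
            out.append((int(m.sum()),np.median(W[...,2][m]).round(1) if m.sum()>4 else None))
        print(g,out)
a=np.load('pics/s3.npz')['p'][170:280,200:325];b=np.load('pics/s4.npz')['p'][170:280,200:325]
cv2.imwrite('pics/cmp.png',cv2.resize(np.hstack([a,b]),None,fx=3.2,fy=3.2,interpolation=cv2.INTER_CUBIC))
a=np.load('pics/w3.npz')['p'][180:260,65:190];b=np.load('pics/w4.npz')['p'][180:260,65:190]
c=np.load('pics/w3.npz')['p'][180:260,380:505];e=np.load('pics/w4.npz')['p'][180:260,380:505]
cv2.imwrite('pics/cmpw.png',cv2.resize(np.vstack([np.hstack([a,c]),np.hstack([b,e])]),None,fx=3.2,fy=3.2,interpolation=cv2.INTER_CUBIC))
E
```

```text
w2 [(1132, np.float64(142.5)), (2185, np.float64(154.3)), (4023, np.float64(162.9)), (3778, np.float64(162.8)), (2142, np.float64(154.2)), (1109, np.float64(142.4))]
w3 [(1152, np.float64(142.6)), (2426, np.float64(154.2)), (4594, np.float64(162.6)), (4482, np.float64(162.5)), (2318, np.float64(154.1)), (1119, np.float64(142.4))]
w4 [(1148, np.float64(149.5)), (2521, np.float64(160.8)), (4647, np.float64(168.8)), (4408, np.float64(166.3)), (2266, np.float64(157.3)), (1055, np.float64(145.5))]
scene0 [(55, np.float64(146.5)), (209, np.float64(156.3)), (229, np.float64(165.4)), (118, np.float64(165.8)), (58, np.float64(157.2)), (21, np.float64(146.2))]
s3 [(51, np.float64(145.8)), (218, np.float64(156.2)), (223, np.float64(165.5)), (116, np.float64(165.6)), (56, np.float64(157.8)), (23, np.float64(145.5))]
s4 [(59, np.float64(152.8)), (226, np.float64(162.7)), (218, np.float64(171.8)), (119, np.float64(169.3)), (48, np.float64(160.3)), (19, np.float64(149.4))]
top0 [(56, np.float64(144.8)), (207, np.float64(153.7)), (252, np.float64(164.1)), (213, np.float64(164.9)), (146, np.float64(156.1)), (45, np.float64(145.0))]
t3 [(58, np.float64(144.5)), (207, np.float64(154.4)), (243, np.float64(163.6)), (189, np.float64(164.8)), (126, np.float64(157.4)), (25, np.float64(145.9))]
t4 [(55, np.float64(151.1)), (210, np.float64(161.0)), (248, np.float64(170.2)), (193, np.float64(168.6)), (125, np.float64(159.8)), (29, np.float64(148.1))]
```

View pics/cmp.png

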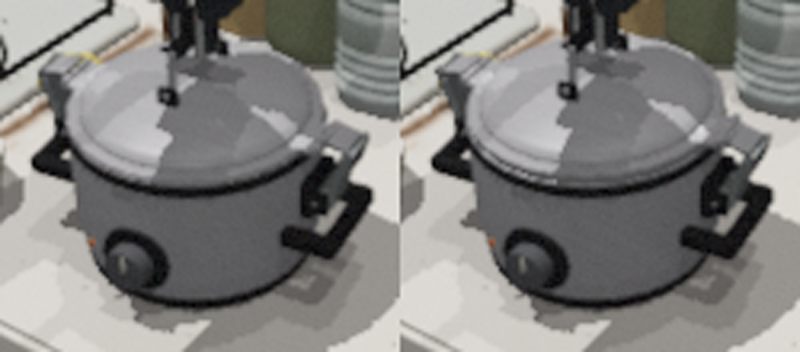

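View pics/cmpw.png

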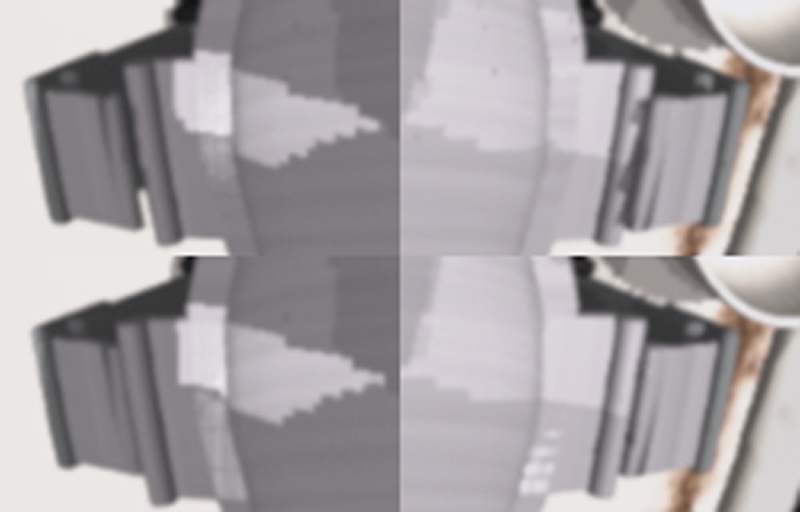

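Wrist depth shows the right end rose 7 mm and the left 3 mm. The force stayed flat at about 4.5 N, which is only the lid's weight, so neither clip is holding. I set the lid down, let go and locate the bystanders.

```bash
(python3 -m pendant '1.5 0 0 0 0 0;3 0 0 0 0 0;4 0 0 0 0 0;5 0 0 0 0 0;5 0 0 0 0 0'; python3 -m pendant '0 0 0 0 0 0;0 0 0 0 0 0;0 0 0 0 0 0;0 0 0 0 0 0;0 0 0 0 0 0' 1 )| grep -v eef; python3 - <<'E'
from h import *
z=np.load('pics/scene0.npz');W=cloud('scene',z['d'])
o=np.array([504.5,62.3])
for nm,b in (('soy',(180,250,400,430)),('mug',(285,335,360,405)),('bowl',(208,240,160,203))):
    S=W[b[0]:b[1],b[2]:b[3]].reshape(-1,3);S=S[(S[:,2]>15)&(S[:,2]<230)]
    print(nm,len(S),np.median(S,0).round(),np.percentile(S,2,axis=0).round(),np.percentile(S,98,axis=0).round())
E
```

```text
time_s: 5.68
ee_pos: [504.9, 60.5, 194.5]
wrist_force: [-1.2, 0.4, -2.0]
finger_gap: 11.6
time_s: 6.1
ee_pos: [505.1, 60.5, 194.6]
wrist_force: [-0.3, 0.3, 0.4]
finger_gap: 71.4
soy 1492 [ 721. -291.   89.] [ 708. -318.   18.] [ 965. -175.  212.]
mug 1799 [ 405. -331.   60.] [ 361. -370.   19.] [ 463. -288.   92.]
bowl 845 [427. 308.  36.] [368. 241.  16.] [479. 354.  53.]
```

```bash
python3 -m pendant '0 0 0 0 0 0;-6 0 0 0 0 0;-30 0 0 0 0 0;-65 0 0 0 0 0;-100 0 0 0 0 0;-100 -30 0 0.12 0 0;-100 -60 0 0.24 0 0;-100 -90 0 0.36 0 0' ; python3 -m pendant '0 -28 10 0.121 0 0; 0 -56 20 0.242 0 0;0 -75 27 0.363 0 0;0 -75 27 0.484 0 0;0 -75 27 0.605 0 0;0 -75 27 0.726 0 0;0 -75 27 0.847 0 0;0 -75 27 0.968 0 0' -1;  python3 -m pendant '0 0 0 0.121 0 0;0 0 0 0.242 0 0;0 0 0 0.242 0 0;0 0 0 0.242 0 0'; python3 - <<'E'
from h import *
s,p,d=snap('wrist','w5');R=s['eef_rot'];print(s['qpos'],s['ee_pos'])
print(R.T@(np.array([527.3,-106.2,295])-s['ee_pos']))
from scipy.spatial.transform import Rotation as Q
ly=np.array([-.134,.991,0]);T=np.stack([[0,0,-1],[.991,.134,0],-ly],1);T/=np.linalg.norm(T,axis=0)
print(Q.from_matrix(R.T@T).as_rotvec())
E
```

```text
time_s: 6.77
ee_pos: [517.7, -29.4, 296.0]
eef_rot: [[0.003, 0.224, 0.975], [-0.001, 0.975, -0.224], [-1.0, -0.0, 0.003]]
wrist_force: [0.6, 0.1, -0.8]
finger_gap: 85.8
time_s: 7.43
ee_pos: [527.1, -107.8, 294.8]
eef_rot: [[0.0, 0.931, 0.366], [-0.0, 0.366, -0.931], [-1.0, 0.0, 0.0]]
wrist_force: [0.1, -0.2, -0.0]
finger_gap: 0.2
time_s: 7.77
ee_pos: [527.1, -107.7, 294.7]
eef_rot: [[0.0, 0.99, 0.142], [-0.0, 0.142, -0.99], [-1.0, 0.0, 0.0]]
wrist_force: [0.5, 0.3, -0.2]
finger_gap: -0.1
[-4.12422309e-01 -6.77455996e-02  1.77583683e+00 -2.05381389e-05
  1.43300750e+00 -5.54497750e-01] [ 527.11447093 -107.72038679  294.71179059]
[-0.28845627  0.39906553 -1.47871612]
[ 0.00767647  0.00027578 -0.00041027]
```

View pics/w5.png

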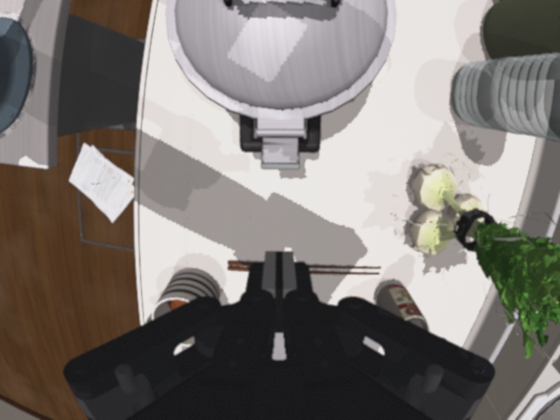

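The shut fingertips at (280,255) line up with the right clip's pad, centred at about x=282, and nothing lies under the fingers. I descend outside the pad.

```bash
python3 -m pendant '25 0 0 0.008 0 0;60 0 0 0.008 0 0;95 0 0 0.008 0 0;125 0 0 0.008 0 0;150 0 0 0.008 0 0;162 0 0 0.008 0 0;162 0 0 0.008 0 0' ; python3 - <<'E'
from h import *
s,p,d=snap('wrist','w6');print(s['ee_pos'],s['wrist_force'])
snap('scene','s6')
p=np.load('pics/s6.npz')['p'];cv2.imwrite('pics/s6c.png',cv2.resize(p[150:290,230:370],None,fx=4,fy=4,interpolation=cv2.INTER_CUBIC))
E
```

```text
time_s: 8.4
ee_pos: [525.1, -106.9, 129.3]
eef_rot: [[-0.006, 0.991, 0.132], [0.002, 0.132, -0.991], [-1.0, -0.005, -0.003]]
wrist_force: [-1.2, 0.1, 0.4]
finger_gap: 0.1
[ 525.09082479 -106.88148012  129.27665278] [-1.173788    0.10536835  0.37668665]
```

View pics/w6.png

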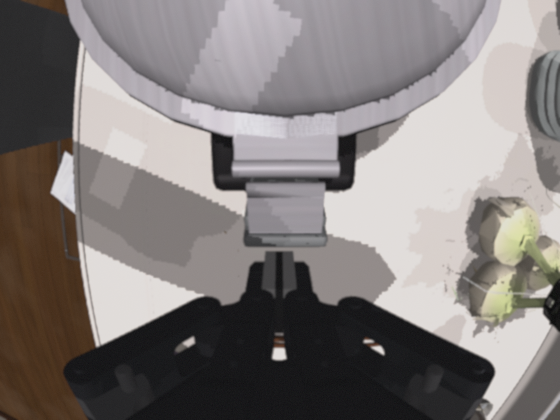

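View pics/s6c.png

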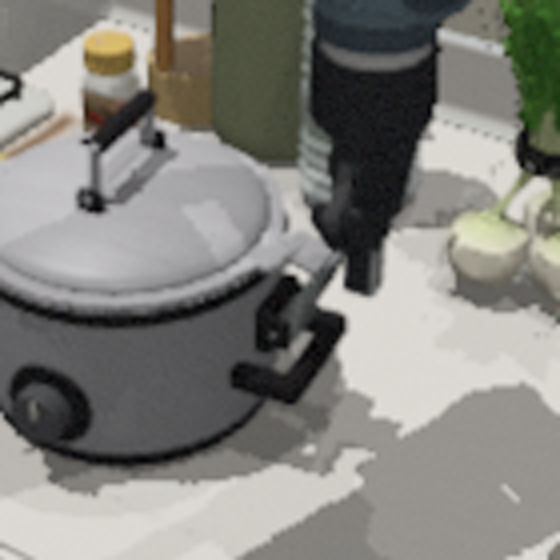

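```bash
(python3 -m pendant '0 0 -4 0 0 0;0 0 -7 0 0 0;0 0 -9 0 0 0;0 0 -9 0 0 0'; for i in 1 2 3; do python3 -m pendant '0 0 -1 0 0 0;0 0 -2 0 0 0;0 0 -2 0 0 0'; done) | grep -v -e eef -e gap
```

```text
time_s: 8.83
ee_pos: [526.6, -98.7, 133.6]
wrist_force: [0.0, -0.1, -0.0]
time_s: 9.08
ee_pos: [525.8, -96.8, 132.6]
wrist_force: [0.7, -1.5, 0.8]
time_s: 9.33
ee_pos: [525.4, -95.1, 132.4]
wrist_force: [-0.1, -2.0, 1.2]
time_s: 9.58
ee_pos: [525.4, -93.7, 133.0]
wrist_force: [-1.5, -5.1, 3.6]
```

```bash
(python3 -m pendant '0 0 -1 0 0 0;0 0 -2 0 0 0;0 0 -2 0 0 0'; python3 -m pendant '0 0 -1 0 0 0;0 0 -2 0 0 0;0 0 -2 0 0 0';python3 -m pendant '0 0 -1 0 0 0;0 0 -2 0 0 0;0 0 -2 0 0 0';python3 -m pendant '0 0 -1 0 0 0;0 0 -2 0 0 0;0 0 -2 0 0 0') | grep -v -e eef -e gap
```

```text
time_s: 9.83
ee_pos: [525.4, -92.2, 133.4]
wrist_force: [-0.4, -6.8, 3.9]
time_s: 10.08
ee_pos: [525.4, -90.1, 133.5]
wrist_force: [0.1, -6.0, 4.4]
time_s: 10.33
ee_pos: [523.7, -86.1, 131.6]
wrist_force: [-0.1, 0.5, -0.9]
time_s: 10.58
ee_pos: [523.8, -84.6, 132.0]
wrist_force: [0.5, -0.8, -0.7]
```

The force built to about 7 N and then dropped to nothing, which is a snap. I push on to its stop.

```bash
(python3 -m pendant '0 0 -1 0 0 0;0 0 -2 0 0 0;0 0 -2 0 0 0'; python3 -m pendant '0 0 -1 0 0 0;0 0 -2 0 0 0;0 0 -2 0 0 0') | grep -v -e eef -e gap
```

```text
time_s: 10.83
ee_pos: [523.7, -84.0, 132.2]
wrist_force: [0.3, -6.2, -1.2]
time_s: 11.08
ee_pos: [523.8, -83.7, 132.4]
wrist_force: [-0.2, -13.3, -3.0]
```

```bash
(python3 -m pendant '0 0 10 0 0 0;0 0 24 0 0 0;-20 0 26 0 0 0;-60 0 26 0 0 0;-100 0 26 0 0 0;-135 0 26 0 0 0;-162 0 26 0 0 0;-165 0 0 0 0 0'; python3 -m pendant '0 0 -40 0 0 0;0 0 -80 0 0 0;0 0 -120 0 0 0;0 0 -160 0 0 0;0 0 -200 0 0 0;0 0 -240 0 0 0;0 0 -280 0 0 0;0 0 -310 0 0 0'; python3 -m pendant '0 0 -4 0 0 0; 0 0 -4 0 0 0;0 0 -4 0 0 0') | grep -v -e gap; python3 - <<'E'
from h import *
s,p,d=snap('wrist','w7');R=s['eef_rot'];print(s['qpos'],s['ee_pos'])
print(R.T@(np.array([481.7,230.8,132])-s['ee_pos']))
E
```

```text
time_s: 11.75
ee_pos: [526.6, -84.6, 304.5]
eef_rot: [[0.011, 0.992, 0.126], [-0.005, 0.127, -0.992], [-1.0, 0.01, 0.006]]
wrist_force: [1.4, 0.4, 0.4]
time_s: 12.42
ee_pos: [482.4, 229.0, 297.5]
eef_rot: [[-0.0, 0.991, 0.132], [0.001, 0.132, -0.991], [-1.0, 0.0, -0.001]]
wrist_force: [0.4, -0.6, 0.1]
time_s: 12.67
ee_pos: [482.7, 230.0, 297.2]
eef_rot: [[-0.0, 0.991, 0.131], [-0.0, 0.131, -0.991], [-1.0, -0.0, 0.0]]
wrist_force: [0.9, -0.6, 0.8]
[ 2.32455345e-01 -7.69646090e-02  1.78012084e+00 -7.92852128e-05
  1.43881717e+00  1.01352340e-01] [482.7196819  229.96825308 297.16963822]
[165.1698485   -0.840938    -0.97719648]
```

View pics/w7.png

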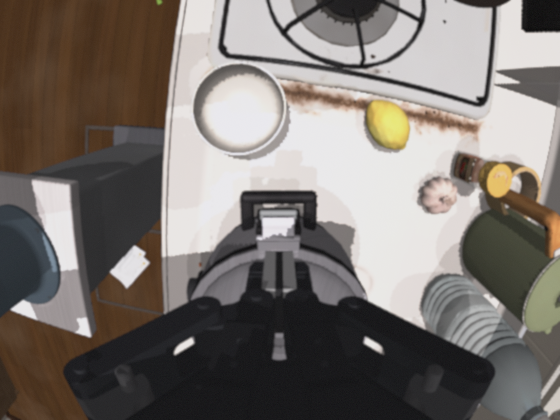

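The fingers are at (280,260), aligned with the left pad at (278,235). The bowl at (240,110) is low and well clear. I descend outside the pad.

```bash
(python3 -m pendant '25 0 -1 0 0 0;60 0 -2 0 0 0;95 0 -2 0 0 0;125 0 -2 0 0 0;150 0 -2 0 0 0;165 0 -2 0 0 0;165 0 -2 0 0 0;165 0 -2 0 0 0';python3 -m pendant '0 0 4 0 0 0;0 0 7 0 0 0;0 0 8 0 0 0;0 0 8 0 0 0') | grep -v -e gap; python3 - <<'E'
from h import *
s,p,d=snap('wrist','w8');print(s['ee_pos'],s['wrist_force'])
E
```

```text
time_s: 13.38
ee_pos: [482.4, 231.1, 131.9]
eef_rot: [[-0.001, 0.992, 0.129], [-0.0, 0.129, -0.992], [-1.0, -0.002, 0.0]]
wrist_force: [0.6, 0.4, 0.5]
time_s: 13.72
ee_pos: [484.1, 224.1, 133.5]
eef_rot: [[0.002, 0.992, 0.13], [0.0, 0.13, -0.992], [-1.0, 0.002, -0.0]]
wrist_force: [0.4, 0.3, -0.6]
[484.14182804 224.14160402 133.5443515 ] [ 0.41885504  0.2819762  -0.5599087 ]
```

View pics/w8.png

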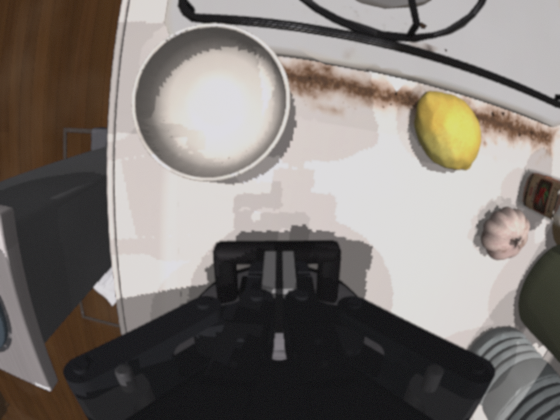

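```bash
(python3 -m pendant '0 0 1 0 0 0;0 0 2 0 0 0;0 0 2 0 0 0'; python3 -m pendant '0 0 1 0 0 0;0 0 2 0 0 0;0 0 2 0 0 0';python3 -m pendant '0 0 1 0 0 0;0 0 2 0 0 0;0 0 2 0 0 0';python3 -m pendant '0 0 1 0 0 0;0 0 2 0 0 0;0 0 2 0 0 0') | grep -v -e eef -e gap
```

```text
time_s: 14.02
ee_pos: [483.5, 222.4, 132.4]
wrist_force: [-0.2, 0.5, -0.3]
time_s: 14.27
ee_pos: [483.8, 221.0, 132.5]
wrist_force: [-0.6, 3.4, 1.5]
time_s: 14.52
ee_pos: [484.1, 219.7, 133.1]
wrist_force: [-1.8, 6.1, 4.2]
time_s: 14.77
ee_pos: [484.7, 216.6, 132.8]
wrist_force: [-0.6, -1.5, -0.1]
```

```bash
(python3 -m pendant '0 0 1 0 0 0;0 0 2 0 0 0;0 0 2 0 0 0'; python3 -m pendant '0 0 1 0 0 0;0 0 2 0 0 0;0 0 2 0 0 0';python3 -m pendant '0 0 1 0 0 0;0 0 2 0 0 0;0 0 2 0 0 0';python3 -m pendant '0 0 1 0 0 0;0 0 2 0 0 0;0 0 2 0 0 0') | grep -v -e eef -e gap
```

```text
time_s: 15.02
ee_pos: [484.5, 214.0, 131.9]
wrist_force: [0.3, -0.3, -0.1]
time_s: 15.27
ee_pos: [484.8, 212.5, 132.3]
wrist_force: [-1.7, 0.4, 0.3]
time_s: 15.52
ee_pos: [485.2, 210.5, 132.4]
wrist_force: [-1.0, -0.1, 0.6]
time_s: 15.77
ee_pos: [485.5, 209.0, 132.5]
wrist_force: [-0.4, 4.6, 0.6]
```

```bash
(python3 -m pendant '0 0 1 0 0 0;0 0 1 0 0 0;0 0 1 0 0 0'; python3 -m pendant '0 0 1 0 0 0;0 0 1.5 0 0 0;0 0 1.5 0 0 0') | grep -v -e eef -e gap;  python3 - <<'E'
from h import *
s,p,d=snap('wrist','w9');print(s['ee_pos'],s['wrist_force'])
E
```

```text
time_s: 16.02
ee_pos: [485.5, 208.8, 132.5]
wrist_force: [0.2, 7.5, 1.8]
time_s: 16.27
ee_pos: [485.5, 208.6, 132.6]
wrist_force: [-1.2, 13.2, 1.4]
[485.51524406 208.5569775  132.62244827] [-1.18502884 13.1627227   1.36808893]
```

Both levers now stop at 13 N at the same home position, 147.5 mm out at the TCP. I return above the handle.

```bash
(python3 -m pendant '0 0 -10 0 0 0;0 0 -22 0 0 0;-20 0 -24 0 0 0;-60 0 -24 0 0 0;-100 0 -24 0 0 0;-135 0 -24 0 0 0;-162 0 -24 -0.11 0 0;-165 0 10 -0.23 0 0'; python3 -m pendant '0 8 33 -0.12 0 0;0 16 66 -0.24 0 0;0 24 98 -0.36 0 0;0 32 130 -0.48 0 0;0 33 134 -0.6 0 0;0 33 134 -0.72 0 0;0 33 134 -0.84 0 0;0 33 134 -0.96 0 0' 1; python3 -m pendant '0 0 0 -0.12 0 0;0 0 0 -0.24 0 0;0 0 0 -0.36 0 0;0 0 0 -0.36 0 0;0 0 0 -0.36 0 0') | grep -v -e gap; python3 - <<'E'
from h import *
s,p,d=snap('wrist','w10');print(s['ee_pos'],s['qpos'])
W=wcloud('w10');R=s['eef_rot']
B=W.reshape(-1,3);B=B[(B[:,2]>209)&(B[:,2]<226)&(np.hypot(B[:,0]-504.5,B[:,1]-62)<50)]
c=B.mean(0);u,sv,vt=np.linalg.svd(B-c);print('bar',len(B),c,vt[0],B.min(0),B.max(0))
o,al=[(W[...,:2]-[504.5,62.3])@np.array(v) for v in ([-.134,.991],[.991,.134])];r=np.hypot(o,al)
for a,b in ((-108,-95),(-95,-75),(-75,-50),(50,75),(75,95),(95,108)):
    m=(o>a)&(o<b)&(r<107)&(abs(al)<45)&(W[...,2]>132)&(W[...,2]<182);print(a,m.sum(),np.median(W[...,2][m]))
for sg in (1,-1):
    m=(o*sg>110)&(o*sg<165)&(abs(al)<22)&(W[...,2]>145)&(W[...,2]<165);print(sg,np.percentile(o[m]*sg,[1,50,99]))
print(R.T@(np.array([505,59.5,194])-s['ee_pos']))
E
```

```text
time_s: 16.98
ee_pos: [488.8, 200.0, 304.2]
eef_rot: [[0.011, 0.932, 0.362], [0.002, 0.362, -0.932], [-1.0, 0.011, 0.002]]
wrist_force: [1.1, -0.8, 0.9]
time_s: 17.65
ee_pos: [565.0, 82.5, 296.7]
eef_rot: [[-0.001, 0.244, 0.97], [-0.001, 0.97, -0.244], [-1.0, -0.001, -0.001]]
wrist_force: [0.7, -0.5, -0.2]
time_s: 18.07
ee_pos: [564.9, 82.9, 296.9]
eef_rot: [[-0.001, -0.106, 0.994], [-0.001, 0.994, 0.106], [-1.0, -0.001, -0.001]]
wrist_force: [-0.5, 0.4, 0.5]
[564.88832445  82.92431819 296.90917902] [-5.24105761e-02  1.24669424e-02  1.69333966e+00 -7.81929854e-04
  1.43648744e+00 -1.72903728e+00]
bar 2087 [504.71570504  62.22097779 216.67655765] [0.99111905 0.13296479 0.00184128] [466.65516236  50.68583836 209.83037202] [544.71836099  72.98756798 220.06684071]
-108 693 142.5412684710941
-95 1455 153.1894377084681
-75 2516 162.12539042915427
50 2794 162.77602775087246
75 1766 154.35149993444838
95 772 142.53919025352107
1 [110.24731446 122.69903944 136.41444613]
-1 [110.3976248  122.81307619 136.45727131]
[102.9707642  -16.89318791 -61.94554977]
```

View pics/w10.png

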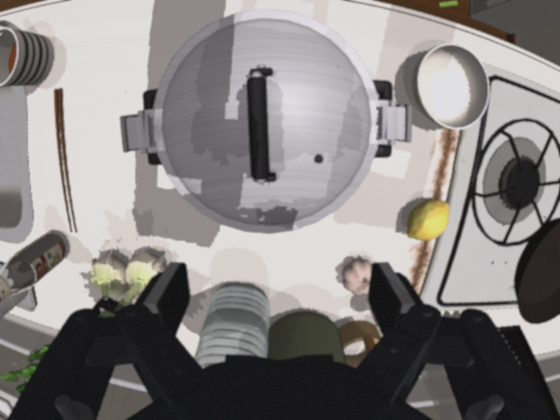

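The lid lies level, both pads are home at 136.4 mm out, and the bar is at (258,125) in the image, centred over the lid. I go back to grasp it.

```bash
(python3 -m pendant '0 -8 -31 -0.028 0 0;0 -15 -62 -0.028 0 0;30 -15 -62 -0.028 0 0;60 -15 -62 -0.028 0 0;83 -15 -62 -0.028 0 0;96 -15 -62 -0.028 0 0;103 -15 -62 -0.028 0 0;103 -15 -62 -0.028 0 0'; python3 -m pendant '0 0 0 0 0 0;0 0 0 0 0 0;0 0 0 0 0 0') ; python3 -c "
from h import *
snap('wrist','w11')"
```

```text
time_s: 18.78
ee_pos: [504.0, 61.2, 192.5]
eef_rot: [[-0.003, -0.135, 0.991], [0.0, 0.991, 0.135], [-1.0, 0.001, -0.003]]
wrist_force: [-0.3, -0.5, -0.8]
finger_gap: 85.6
time_s: 19.03
ee_pos: [505.9, 61.1, 195.8]
eef_rot: [[0.003, -0.136, 0.991], [-0.0, 0.991, 0.136], [-1.0, -0.001, 0.003]]
wrist_force: [0.6, 0.3, -0.1]
finger_gap: 85.3
```

View pics/w11.png

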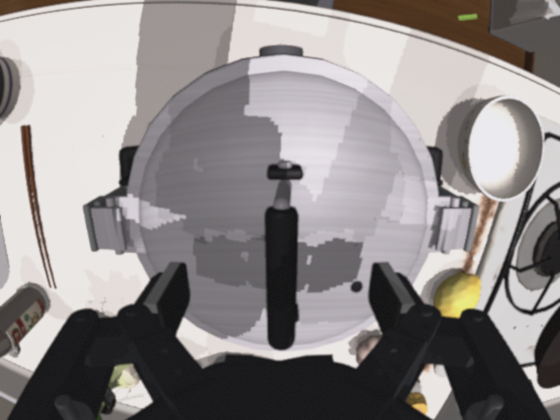

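The bar, at x about 282, is centred between the fingers. I grasp it and tug.

```bash
(python3 -m pendant '0 0 0 0 0 0;0 0 0 0 0 0;0 0 0 0 0 0;0 0 0 0 0 0;0 0 0 0 0 0;0 0 0 0 0 0;0 0 0 0 0 0;0 0 0 0 0 0' -1;python3 -m pendant '0 0 0 0 0 0;0 0 0 0 0 0;0 0 0 0 0 0;0 0 0 0 0 0'; python3 -c "
from h import *
snap('wrist','w12')"; python3 -m pendant '-1 0 0 0 0 0;-1 0 0 0 0 0;-1 0 0 0 0 0'; python3 -m pendant '-1 0 0 0 0 0;-1 0 0 0 0 0;-1 0 0 0 0 0';python3 -m pendant '-1 0 0 0 0 0;-1 0 0 0 0 0;-1 0 0 0 0 0') | grep -v eef
```

```text
time_s: 19.75
ee_pos: [505.0, 61.1, 194.4]
wrist_force: [-0.8, 0.6, 0.2]
finger_gap: 11.9
time_s: 20.08
ee_pos: [505.0, 61.1, 194.4]
wrist_force: [-0.6, -0.7, 1.0]
finger_gap: 11.8
time_s: 20.38
ee_pos: [504.8, 61.1, 194.5]
wrist_force: [2.6, -0.2, -4.3]
finger_gap: 12.0
time_s: 20.63
ee_pos: [504.4, 61.1, 195.0]
wrist_force: [3.1, -0.1, -10.7]
finger_gap: 11.8
time_s: 20.88
ee_pos: [503.9, 61.2, 195.7]
wrist_force: [2.6, -0.9, -16.2]
finger_gap: 12.3
```

```bash
(python3 -m pendant '-0.5 0 0 0 0 0;-0.5 0 0 0 0 0;-0.5 0 0 0 0 0;-0.5 0 0 0 0 0;-0.5 0 0 0 0 0;-0.5 0 0 0 0 0' ; python3 - <<'E'
from h import *
s,p,d=snap('wrist','w13');print(s['ee_pos'],s['wrist_force'],s['moment'])
for g in ('w12','w13'):
    W=wcloud(g)
    o,al=[(W[...,:2]-[504.5,62.3])@np.array(v) for v in ([-.134,.991],[.991,.134])];r=np.hypot(o,al)
    L=[]
    for a,b in ((-108,-95),(-95,-75),(-75,-50),(50,75),(75,95),(95,108)):
        m=(o>a)&(o<b)&(r<107)&(abs(al)<45)&(W[...,2]>132)&(W[...,2]<182);L.append(np.median(W[...,2][m]).round(2))
    print(g,L)
E
)|grep -v eef
```

```text
time_s: 21.38
ee_pos: [504.3, 61.2, 196.9]
wrist_force: [1.6, 0.1, -21.6]
finger_gap: 11.8
[504.28409484  61.23896952 196.92709143] [  1.64719604   0.12625787 -21.64693074] [-0.12934585 -0.33116835  0.0382079 ]
w12 [np.float64(142.56), np.float64(153.41), np.float64(162.18), np.float64(162.95), np.float64(154.75), np.float64(142.48)]
w13 [np.float64(144.9), np.float64(155.68), np.float64(164.37), np.float64(165.05), np.float64(156.89), np.float64(144.68)]
```

Both clips hold: the ends rise 2.3 mm (right) and 2.2 mm (left) under 21.6 N. I lower the lid, release and back off.

```bash
(python3 -m pendant '1 0 0 0 0 0;2 0 0 0 0 0;3 0 0 0 0 0;3.5 0 0 0 0 0;3.5 0 0 0 0 0;3.5 0 0 0 0 0'; python3 -m pendant '0 0 0 0 0 0;0 0 0 0 0 0;0 0 0 0 0 0;0 0 0 0 0 0;0 0 0 0 0 0;0 0 0 0 0 0;0 0 0 0 0 0;0 0 0 0 0 0' 1; python3 -m pendant '-5 0 0 0 0 0;-30 0 0 0 0 0;-60 0 0 0 0 0;-90 0 0 0 0 0;-110 0 0 0 0 0;-110 0 0 0 0 0;-110 0 0 0 0 0;-110 0 0 0 0 0') | grep -v eef;  python3 - <<'E'
from h import *
s,p,d=snap('wrist','w14');snap('scene','s14');print(s['ee_pos'],s['wrist_force'])
W=wcloud('w14')
o,al=[(W[...,:2]-[504.5,62.3])@np.array(v) for v in ([-.134,.991],[.991,.134])];r=np.hypot(o,al)
L=[]
for a,b in ((-108,-95),(-95,-75),(-75,-50),(50,75),(75,95),(95,108)):
        m=(o>a)&(o<b)&(r<107)&(abs(al)<45)&(W[...,2]>132)&(W[...,2]<182);L.append(np.median(W[...,2][m]).round(2))
print(L)
for sg in (1,-1):
    m=(o*sg>110)&(o*sg<165)&(abs(al)<22)&(W[...,2]>145)&(W[...,2]<165);print(sg,np.percentile(o[m]*sg,[1,50,99]))
E
```

```text
time_s: 21.93
ee_pos: [505.3, 61.2, 195.1]
wrist_force: [-2.6, 0.1, -12.2]
finger_gap: 11.6
time_s: 22.6
ee_pos: [505.1, 61.1, 194.4]
wrist_force: [-0.3, -1.0, 0.4]
finger_gap: 85.3
time_s: 23.27
ee_pos: [504.5, 61.2, 303.2]
wrist_force: [0.1, 1.0, 0.7]
finger_gap: 85.2
[504.47344135  61.1843547  303.17715894] [0.14863514 1.02322357 0.73362121]
[np.float64(142.51), np.float64(153.22), np.float64(162.01), np.float64(162.7), np.float64(154.23), np.float64(142.51)]
1 [110.21874264 122.73377489 136.10092712]
-1 [110.24248118 122.6743046  136.5329009 ]
```

View pics/s14.png

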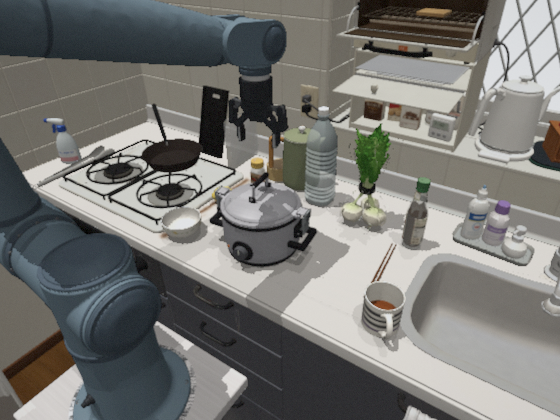

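View pics/w14.png

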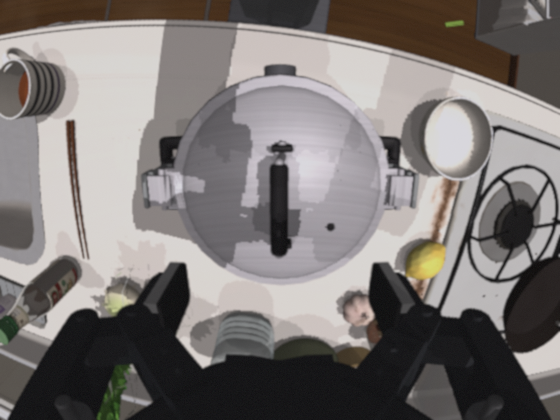

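The lid is level on its rim and both pads are home, at (162,188) and (402,190). The bowl, mug and soy bottle are where they stood, and the gripper is clear, so I hand in the job.

```bash
python3 -c "
from h import *
print(job.finish_job())"
```

```text
the job is handed in; nothing more can be done
None
```

Both lid clips are now caught and held against a firm tug. The job was handed in at about 23 s of the 72 s allowed.

- **First tug:** the lid came up with only its own weight, about 4.5 N. The right end rose about 7 mm and the left about 3 mm, so I took neither clip as caught and lowered the lid again.
- **Pressing:** I pressed the right clip, then the left. On each the force climbed to 6–7 N between readings, dropped away as it snapped, then rose to 13 N at its stop. Both pads ended about 136 mm out, level with each other.
- **Second tug:** at 21.6 N, slightly over the 15–20 N stated, the ends rose 2.3 mm (right) and 2.2 mm (left) and held.
- **Last check:** after letting go, the lid lay flat at its starting height and both pads were still home. By eye in the pictures, the bowl, mug and soy sauce bottle had not moved, and the gripper was clear of everything.

- **Weaker evidence:** the left end's 3 mm rise in the first tug alone could have fitted a caught clip. I judged that clip loose because the force stayed at the lid's weight.
- **Typing rule:** three of the small press moves on the right clip came from a shell loop repeating one typed row set. I typed every later move separately.

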